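# Trip test of the bench's earth-leakage unit

## Task

Test the trip unit on the bench: push its test button in gently until the upright lever drops, then lift the lever back up until it clicks and stays upright by itself. Finally lower the loose dark grey guard sleeve over the upright lever until it sits flat on the black lever block, and let go. Do not force or bang the unit, do not let the sleeve fall, and leave the wrench, screwdriver, tape roll and can where they are.

Things in the scene. Friction and masses are not known exactly. Their poses are not given: they have to be found in the camera images.
- trip_unit: Earth-leakage trip unit: grey steel box 160 (its x) x 280 (its y) x 70 mm high, fixed to the bench. Origin: centre of its underside; x away from the robot at yaw 0, y left, z up. On top, near its -y end, a black block (90 x 56 mm, top 97 mm above the bench) with the upright lever; near its +y end the round test button. It takes at most 40 N, lever and button included.
- lever_pivot (a point): Lever's hinge axis, inside the block, at (-30, -70, 85) mm in the unit's frame; axes as the unit's. The lever is a round black bar, 24 mm diameter, hemispherical end, reaching 105 mm from the axis. It swings in the unit's xz plane from upright down to the -x (robot's) side; dropped, it points to -x, 27 degrees above level, in front of the unit with about 100 mm of free height below it.
- lever_seat (a point): Centre of the black block's flat top, where the lever comes out, 97 mm above the bench, straight above lever_pivot; axes as the unit's. The sleeve rests here, on the two 14 mm wide cheeks either side (unit's y) of the lever's 28 mm slot, which is open to -x.
- lever_tip (a point): End of the lever, on its axis, 105 mm from the hinge; its z points along the lever, outwards.
- lever (a joint): Lever angle (rad): 0 upright and latched, growing as it falls to the unit's -x; 1.1 dropped; stop at -0.08. A spring pulls it down: about 3 N at the tip lifts it, up to 3 N more over the last 0.3 rad, where it forces the catch. Raised to about -0.02 it latches with a click: the test button dips as the lever comes home, then springs back.
- test_collar (a point): Centre of the top of the fixed black collar (48 mm diameter) round the test button's stem, at (0, 80, 76) mm in the unit's frame. The button is a black mushroom cap, 38 mm diameter, straight above. The cap is screwed on its stem to a height that differs each time: its top stands 26 to 38 mm above this point; find it by touch or sight.
- test (a joint): How far the test button is pushed in (m): 0 out, 0.010 fully in, sprung (2 N at first, 6.5 N fully in). The lever is let go at about 0.004.
- sleeve: Guard sleeve: a loose plain dark grey plastic tube standing upright on the bench, 50 mm outside and 32 mm inside diameter, 85 mm tall, 110 g, same both ways up. Origin: centre of its underside; z along the tube. On the lever it leaves 4 mm clearance all round, and the lever's end stands 8 mm out of its top.
- sleeve_mid (a point): Middle of the sleeve, on its axis, 42.5 mm from either end.
- tape_roll: Bystander: cardboard-brown roll, 90 mm outside diameter, 48 mm tall, lying flat; origin centre of underside.
- spray_can: Bystander: closed bare-metal can, 58 mm diameter, 130 mm tall, standing; origin centre of underside.
- wrench: Bystander: steel wrench lying flat in front of the trip unit, along its x.
- screwdriver: Bystander: screwdriver with black handle, lying flat, along its x.
Not all that is in view belongs to the job. Of the things that look like the sleeve, the smaller one is meant.

How it is judged:
By the outcome, as a careful person would: the job done as asked, in the order asked, and still so for the second after the job is handed in, with the robot touching nothing.
It also fails if it takes over 67 s, if anything falls off the work surface, if the arm or the gripper's body presses on something with over 40 N, if the wrist force passes 120 N, or if a joint passes its speed limit or range.

## Robot

A 6-joint arm with a two-finger parallel gripper is mounted at the origin on the work surface. World frame = base frame: x ahead of the robot, y to its left, z up, the work surface at z = 0. Lengths are in m, angles in rad, forces in N, time in s.
With the tool pointing down it reaches from about 0.4 to 0.825 m from the base axis. Payload 7 kg.
Tool frame: the origin (TCP) lies at the very end of the fingers, on their centre line; the grasp point (between the pads) lies 19 mm behind it; z points along the fingers, y is the line along which they close (so a half turn about z gives the same grasp; the last joint's range is limited). The gripper opens to 88 mm and grips with 3 to 60 N. Pads are 19 mm wide; open, the fingers measure 130 mm over their backs; the gripper's body (78 mm by 193 mm) begins 47 mm behind the grasp point.
Start: joints at [1.589, 0.359, 0.012, 0, -1.224, -0.288], TCP at [0.18, 0.651, 0.227] pointing down, gripper open.
Joint ranges: [-3.07, 3.07], [-1.43, 2.12], [-1.02, 1.25], [-3.03, 1.67], [-3.05, -0], [-3.03, 3.03]. Speed limits (rad/s): [2.39, 2.39, 3.01, 3.14, 3.14, 3.14].

## Interface

Orientations are given as [roll, pitch, yaw] about the fixed x, y, z axes, in that order (R = Rz(yaw) Ry(pitch) Rx(roll)).
In Python, from station import * gives the robot as it stands.
- The arm moves only by the tool servo_tool, never from a script. Its argument "moves" is a list of rows, each an object of numbers: "jaw": the opening, from 0 (shut) to 1 (fully open); "dx", "dy", "dz": the shift along the world's x, y, z in m; "roll": the turn about the world's z in degrees. A call has exactly 10 rows; each row shifts and turns the commanded pose from where the row before left it; what a row does not reach is not made up. A row lasts 1/8 s, in which the tool goes at most 62.5 mm and 10.7 degrees, less where a joint would pass 70% of its speed; a pose out of reach is approached as far as the arm can. A call with a gripper value outside its range is refused whole. The fingers move at their own pace and stop on an object; "newtons" is the grip in N (left out, the last holds). Time passes only in rows, so rows that do not move let the fingers close, or fill a call up. It gives the time, the measured TCP pose, the force, the opening and the grip force at its end, in the units of the state.
- get_state(): the state, without advancing time (a new reading comes with each control period).
- grab_frame(name): name is "side" or "top"; returns (picture, depth): 384x512x3 uint8, red, green, blue; 384x512 float32, m along the optical axis (not along the pixel's ray), 0 where there is no reading.
- calibration(name): a dict with "intrinsics" (3x3 intrinsics, pixels), "R" (3x3) and "t" (3): a world point X has camera coordinates R X + t. Camera axes: x right, y down, z forward; pixel columns grow to the right and rows downward; lengths in m; the calibration is good to about 2 mm. A picture is of the moment at which its call begins. calibration takes no time and is no camera call.
- job_done(): hands the job in; it is judged then, once.
The state is a dict: "t": time; "q": joint angles; "qd": joint speeds; "joint_efforts": joint torques, N m; "eef_pos": TCP position; "ee_rot": TCP orientation; "force": force on the tool from outside, world axes, zero at the start; "moment": the same for the moment, N m; "width": finger opening in m; "gripper_force": force on a finger pad.
Only numpy, scipy, OpenCV 4.12 (cv2) and the standard library are available. Lean on these libraries where they do the work, as an engineer would, in place of code of your own. Each camera call takes 0.05 s, during which the arm holds its last target. There are 200 camera calls.

## Working session

There is one attempt and no reset: what is moved stays moved. The work goes in short steps, Python scripts to look and compute and a tool call to move; the robot and the scene stay as the last step left them, time stands still between calls to the robot, and variables do not carry over. Pictures are saved under pics/ and viewed, at most 10 in all, crops included, and the job is handed in when it is done.

Besides the shell and the picture viewer there is one more tool, called after "Emit:" as name(argument=value, ...), one argument or row to a line, values as JSON. servo_tool: Moves the arm, as the interface text tells. Its arguments: {"type":"object","properties":{"moves":{"type":"array","items":{"type":"object","properties":{"jaw":{"type":"number"},"dx":{"type":"number"},"dy":{"type":"number"},"dz":{"type":"number"},"roll":{"type":"number"}}}},"newtons":{"type":"number"}},"required":["moves"]}

```bash
mkdir -p pics; ls; cat > h.py <<'E'
from station import *
import numpy as np, cv2
def snap(n,tag):
    p,d=grab_frame(n); cv2.imwrite(f'pics/{tag}.png',cv2.resize(p[:,:,::-1],(768,576))); np.savez(f'{tag}.npz',p=p,d=d); return p,d
def cloud(n,d):
    c=calibration(n);K=np.array(c["intrinsics"]);R=np.array(c["R"]);t=np.array(c["t"])
    v,u=np.mgrid[:384,:512]
    X=np.stack([(u-K[0,2])/K[0,0]*d,(v-K[1,2])/K[1,1]*d,d],-1)
    return (X-t)@R
E
python3 - <<'E'
from h import *
for n in("side","top"):
    snap(n,n+"0"); c=calibration(n); print(n,-np.array(c["R"]).T@np.array(c["t"]),np.array(c["R"])[2])
s=get_state();print(s)
E
```

```text
pics
side [0.49137197 0.77637727 1.00859816] [ 0.05310034 -0.66203104 -0.74759297]
top [ 0.43479318 -0.01107493  1.04650911] [ 0.11138894 -0.01622231 -0.99364447]
{'t': 0.1, 'q': array([ 1.58911902e+00,  3.59328752e-01,  1.11578643e-02, -3.15476264e-04,
       -1.22411083e+00, -2.88097227e-01]), 'qd': array([ 0.00045   , -0.00336167,  0.00083575,  0.00033812, -0.00086192,
        0.00047846]), 'joint_efforts': array([-2.08049451e-04, -5.84164417e+01,  2.93751258e+01,  7.01559439e+00,
        1.01602662e-02, -5.22772507e-05]), 'eef_pos': array([0.17980609, 0.65015473, 0.22570962]), 'ee_rot': array([ 3.14008421e+00, -1.37721303e-04, -2.69881847e-01]), 'force': array([ 0.36919146, -0.05396871,  0.70760989]), 'moment': array([2.82572101e-05, 2.90969233e-02, 5.76980087e-02]), 'gripper_force': 0.0, 'width': 0.08781166424915923}
```

View pics/top0.png

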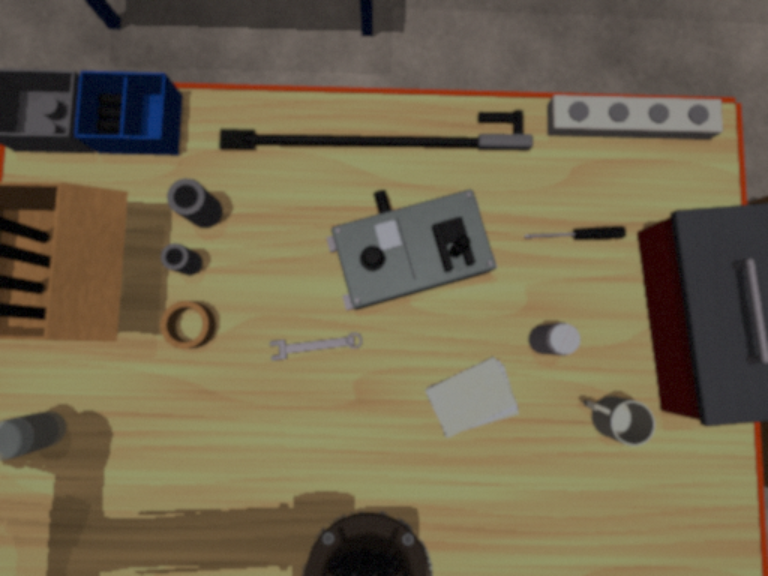

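View pics/side0.png

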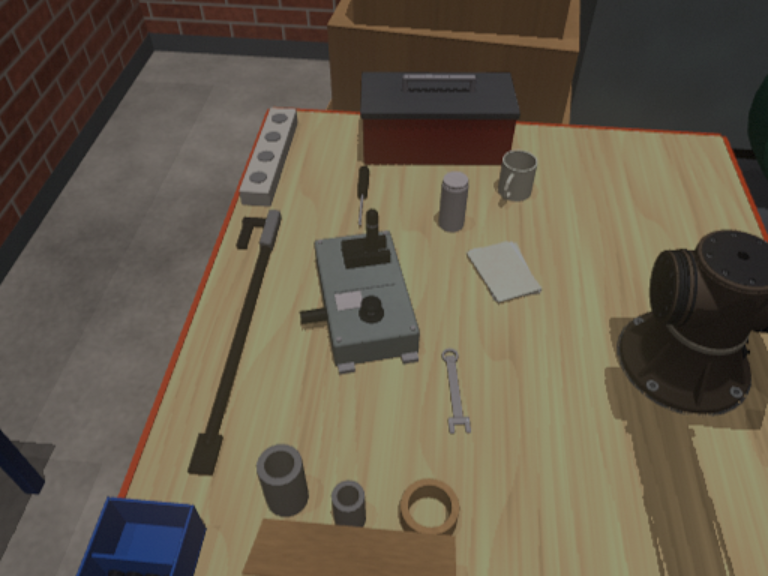

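The top view shows the unit (centre about 413,248), with its button at (372,257) and lever at (458,243). The small sleeve is at (178,256), next to a bigger decoy at (187,195). The tape roll is at (188,325), and the can at about (562,338). The side view agrees.

```bash
python3 - <<'E'
from h import *
def cl(n): 
    z=np.load(n+'0.npz'); return z['p'],z['d'],cloud(n,z['d'])
for n in("top","side"):
    p,d,X=cl(n)
    x,y,z=X[...,0],X[...,1],X[...,2]
    print(n,'bench z',np.median(z[(d>0)&(abs(z)<.02)&(x>.3)&(x<.7)]))
    # unit top
    m=(d>0)&(abs(z-.07)<.008)&(x>.4)&(x<.75)&(y>-.25)&(y<.2)
    m=m.astype(np.uint8);k,l,s,c=cv2.connectedComponentsWithStats(m);i=1+np.argmax(s[1:,4])
    P=X[l==i]; r=cv2.minAreaRect((P[:,:2]*1000).astype(np.float32));print('unit',r,np.median(P[:,2]))
    # button, lever: points above .085
    U=(d>0)&(z>.085)&(x>.4)&(x<.75)&(y>-.2)&(y<.2)
    k,l,s,c=cv2.connectedComponentsWithStats(U.astype(np.uint8))
    for i in range(1,k):
        if s[i,4]>20:
            P=X[l==i]; zt=np.percentile(P[:,2],90); T=P[P[:,2]>zt-.006]
            print('blob',s[i,4],'zmax',P[:,2].max(),zt,'top mean',T.mean(0),'ext',T.min(0)[:2],T.max(0)[:2])
            if n=='top':
                Q=P[P[:,2]>.14]
                if len(Q):print(' lever hi',len(Q),Q.mean(0),Q.min(0),Q.max(0))
    # sleeve(s), things z>.04 around
    U=(d>0)&(z>.03)&(z<.2)&(x>.35)&(x<.75)&(y>.25)&(y<.47)
    k,l,s,c=cv2.connectedComponentsWithStats(U.astype(np.uint8))
    for i in range(1,k):
        if s[i,4]>20:
            P=X[l==i]; zt=np.percentile(P[:,2],97);T=P[P[:,2]>zt-.006]
            print('obj',s[i],zt,cv2.minEnclosingCircle((T[:,:2]*1000).astype(np.float32)))
E
```

```text
top bench z 0.0008745258182884534
unit ((615.8561401367188, -75.44546508789062), (160.58226013183594, 280.3907165527344), 17.044761657714844) 0.07042787684616916
blob 598 zmax 0.1924436742953747 0.1829063281122032 top mean [ 0.60528811 -0.14986355  0.18633673] ext [ 0.59425423 -0.1604435 ] [ 0.6168815 -0.1404012]
 lever hi 102 [ 0.60349614 -0.14856071  0.17872189] [ 0.59425423 -0.1604435   0.14233517] [ 0.6168815  -0.1387975   0.19244367]
blob 149 zmax 0.11026934383662057 0.10702056409664742 top mean [0.5914357  0.00117479 0.10485231] ext [ 0.5749098  -0.01718381] [0.60800536 0.01813869]
obj [112 118  35  32 750] 0.11873128934194814 ((690.5276489257812, 336.66644287109375), 33.763580322265625)
obj [  57  125   29  102 2111] 0.1615755233336802 ((560.46875, 465.04266357421875), 128.74085998535156)
obj [108 162  25  20 357] 0.08818047654301277 ((586.3649291992188, 361.926513671875), 25.43031120300293)
obj [107 200  35  32 485] 0.05207693492548666 ((463.94805908203125, 349.0252380371094), 44.96114730834961)
side bench z 0.00043043073519350816
unit ((616.7470092773438, -72.25482177734375), (160.1416473388672, 283.4027099609375), 16.995725631713867) 0.07042143915265162
blob 588 zmax 0.19181075251840496 0.17259590832238797 top mean [ 0.60721771 -0.1429982   0.18100303] ext [ 0.59713867 -0.15411051] [ 0.61776679 -0.1338911 ]
blob 129 zmax 0.10904168950753947 0.10727158531858609 top mean [0.59278297 0.00642198 0.10496726] ext [ 0.57705765 -0.01273979] [0.60968605 0.02277671]
obj [ 171  296   34   45 1165] 0.1182043360026075 ((691.8989868164062, 339.5408020019531), 34.59745407104492)
obj [ 170  319  136   55 3339] 0.1590004097488264 ((561.7421264648438, 463.95562744140625), 129.69493103027344)
```

Emit:
servo_tool(
  moves=[
    {"dx":0.02,"dy":-0.045,"roll":3.25,"jaw":0},
    {"dx":0.03,"dy":-0.045,"roll":3.25,"jaw":0},
    {"dx":0.03,"dy":-0.045,"roll":3.25,"jaw":0},
    {"dx":0.03,"dy":-0.045,"roll":3.25,"jaw":0},
    {"dx":0.03,"dy":-0.045,"roll":3.25,"jaw":0},
    {"dx":0.03,"dy":-0.045,"roll":3.25,"jaw":0},
    {"dx":0.03,"dy":-0.045,"roll":3.25,"jaw":0},
    {"dx":0.03,"dy":-0.045,"roll":3.25,"jaw":0},
    {"dx":0.03,"dy":-0.045,"roll":3.25,"jaw":0},
    {"dx":0.03,"dy":-0.045,"roll":3.25,"jaw":0},
  ],
)

```text
$.moves[0]: bad value
```

```bash
python3 - <<'E'
from h import *
p,d=(lambda z:(z['p'],z['d']))(np.load('top0.npz'));X=cloud('top',d)
m=(X[...,2]>.14)&(X[...,2]<.2)&(X[...,0]>.45)&(X[...,0]<.72)&(X[...,1]>.37)
P=X[m];print('block y min',np.percentile(P[:,1],[0,1,5]),P[:,2].max())
m=(X[...,2]>.03)&(X[...,2]<.2)&(X[...,0]>.54)&(X[...,0]<.63)&(X[...,1]>.395)
P=X[m];print('block low y min',P[:,1].min())
print(get_state()['eef_pos'])
E
```

```text
block y min [0.42748395 0.43143578 0.43715685] 0.1903869653896745
block low y min 0.4274839490184785
[0.17980609 0.65015473 0.22570962]
```

Emit:
servo_tool(
  moves=[
    {"dx":0.02,"dy":-0.045,"dz":0.0,"roll":3.25,"jaw":0.0},
    {"dx":0.03,"dy":-0.045,"dz":0.0,"roll":3.25,"jaw":0.0},
    {"dx":0.03,"dy":-0.045,"dz":0.0,"roll":3.25,"jaw":0.0},
    {"dx":0.03,"dy":-0.045,"dz":0.0,"roll":3.25,"jaw":0.0},
    {"dx":0.03,"dy":-0.045,"dz":0.0,"roll":3.25,"jaw":0.0},
    {"dx":0.03,"dy":-0.045,"dz":0.0,"roll":3.25,"jaw":0.0},
    {"dx":0.03,"dy":-0.045,"dz":0.0,"roll":3.25,"jaw":0.0},
    {"dx":0.03,"dy":-0.045,"dz":0.0,"roll":3.25,"jaw":0.0},
    {"dx":0.03,"dy":-0.045,"dz":0.0,"roll":3.25,"jaw":0.0},
    {"dx":0.03,"dy":-0.045,"dz":0.0,"roll":3.25,"jaw":0.0},
  ],
)

```text
t: 1.35
eef_pos: [0.4705, 0.1989, 0.2265]
ee_rot: [-3.142, -0.0, 0.3]
force: [0.6, 0.9, -0.1]
width: 0.0011
gripper_force: 0.0
```

Emit:
servo_tool(
  moves=[
    {"dx":0.024,"dy":-0.039,"dz":0.0,"roll":0.0,"jaw":0.0},
    {"dx":0.024,"dy":-0.039,"dz":0.0,"roll":0.0,"jaw":0.0},
    {"dx":0.024,"dy":-0.039,"dz":0.0,"roll":0.0,"jaw":0.0},
    {"dx":0.025,"dy":-0.039,"dz":0.0,"roll":0.0,"jaw":0.0},
    {"dx":0.025,"dy":-0.039,"dz":0.0,"roll":0.0,"jaw":0.0},
    {"dx":0.0,"dy":0.0,"dz":-0.03,"roll":0.0,"jaw":0.0},
    {"dx":0.0,"dy":0.0,"dz":-0.03,"roll":0.0,"jaw":0.0},
    {"dx":0.0,"dy":0.0,"dz":-0.03,"roll":0.0,"jaw":0.0},
    {"dx":0.0,"dy":0.0,"dz":-0.018,"roll":0.0,"jaw":0.0},
    {"dx":0.0,"dy":0.0,"dz":-0.002,"roll":0.0,"jaw":0.0},
  ],
)

```text
t: 2.6
eef_pos: [0.5908, 0.0052, 0.1149]
ee_rot: [-3.141, 0.003, 0.297]
force: [-0.6, -0.6, 0.3]
width: 0.0003
gripper_force: 0.0
```

Emit:
servo_tool(
  moves=[
    {"dx":0.0,"dy":0.0,"dz":-0.001,"roll":0.0,"jaw":0.0},
    {"dx":0.0,"dy":0.0,"dz":-0.001,"roll":0.0,"jaw":0.0},
    {"dx":0.0,"dy":0.0,"dz":-0.001,"roll":0.0,"jaw":0.0},
    {"dx":0.0,"dy":0.0,"dz":-0.001,"roll":0.0,"jaw":0.0},
    {"dx":0.0,"dy":0.0,"dz":-0.001,"roll":0.0,"jaw":0.0},
    {"dx":0.0,"dy":0.0,"dz":-0.001,"roll":0.0,"jaw":0.0},
    {"dx":0.0,"dy":0.0,"dz":-0.001,"roll":0.0,"jaw":0.0},
    {"dx":0.0,"dy":0.0,"dz":-0.001,"roll":0.0,"jaw":0.0},
    {"dx":0.0,"dy":0.0,"dz":-0.001,"roll":0.0,"jaw":0.0},
    {"dx":0.0,"dy":0.0,"dz":-0.001,"roll":0.0,"jaw":0.0},
  ],
)

```text
t: 3.85
eef_pos: [0.5919, 0.0055, 0.1065]
ee_rot: [3.142, 0.0, 0.297]
force: [0.4, -0.7, 0.2]
width: 0.0005
gripper_force: 0.0
```

Emit:
servo_tool(
  moves=[
    {"dx":0.0,"dy":0.0,"dz":-0.001,"roll":0.0,"jaw":0.0},
    {"dx":0.0,"dy":0.0,"dz":-0.001,"roll":0.0,"jaw":0.0},
    {"dx":0.0,"dy":0.0,"dz":-0.001,"roll":0.0,"jaw":0.0},
    {"dx":0.0,"dy":0.0,"dz":0.0,"roll":0.0,"jaw":0.0},
    {"dx":0.0,"dy":0.0,"dz":-0.001,"roll":0.0,"jaw":0.0},
    {"dx":0.0,"dy":0.0,"dz":0.0,"roll":0.0,"jaw":0.0},
    {"dx":0.0,"dy":0.0,"dz":-0.001,"roll":0.0,"jaw":0.0},
    {"dx":0.0,"dy":0.0,"dz":0.0,"roll":0.0,"jaw":0.0},
    {"dx":0.0,"dy":0.0,"dz":0.0,"roll":0.0,"jaw":0.0},
    {"dx":0.0,"dy":0.0,"dz":0.0,"roll":0.0,"jaw":0.0},
  ],
)

```text
t: 5.1
eef_pos: [0.592, 0.0056, 0.1017]
ee_rot: [-3.142, -0.0, 0.297]
force: [-2.1, 1.2, 5.0]
width: 0.0006
gripper_force: 2.6
```

```bash
cat > lev.py <<'E'
from h import *
# count lever points near upright
for n in ("side","top"):
    p,d=grab_frame(n);X=cloud(n,d)
    m=(d>0)&(np.hypot(X[...,0]-.607,X[...,1]+.147)<.035)&(X[...,2]>.115)&(X[...,2]<.2)
    Q=X[m]; print(n,'upright pts',m.sum(),Q[Q[:,2]>.17].mean(0) if (Q[:,2]>.17).any() else '')
    m=(d>0)&(np.hypot(X[...,0]-.519,X[...,1]+.175)<.035)&(X[...,2]>.09)&(X[...,2]<.16)
    print('  dropped pts',m.sum(),X[m].mean(0) if m.any() else '')
s=get_state();print(s['t'],s['eef_pos'],s['force'])
E
python3 lev.py
```

```text
side upright pts 0 
  dropped pts 0 
top upright pts 121 [ 0.60452189 -0.14941078  0.18524825]
  dropped pts 0 
5.2 [0.59201569 0.0056448  0.10172752] [-2.1091517   1.77328481  5.71048545]
```

Emit:
servo_tool(
  moves=[
    {"dx":0.0,"dy":0.0,"dz":-0.001,"roll":0.0,"jaw":0.0},
    {"dx":0.0,"dy":0.0,"dz":0.0,"roll":0.0,"jaw":0.0},
    {"dx":0.0,"dy":0.0,"dz":0.0,"roll":0.0,"jaw":0.0},
    {"dx":0.0,"dy":0.0,"dz":-0.001,"roll":0.0,"jaw":0.0},
    {"dx":0.0,"dy":0.0,"dz":0.0,"roll":0.0,"jaw":0.0},
    {"dx":0.0,"dy":0.0,"dz":0.0,"roll":0.0,"jaw":0.0},
    {"dx":0.0,"dy":0.0,"dz":0.0,"roll":0.0,"jaw":0.0},
    {"dx":0.0,"dy":0.0,"dz":0.0,"roll":0.0,"jaw":0.0},
    {"dx":0.0,"dy":0.0,"dz":0.0,"roll":0.0,"jaw":0.0},
    {"dx":0.0,"dy":0.0,"dz":0.0,"roll":0.0,"jaw":0.0},
  ],
)

```text
t: 6.45
eef_pos: [0.5919, 0.0055, 0.0995]
ee_rot: [3.142, 0.0, 0.297]
force: [1.5, 0.6, 1.1]
width: 0.0003
gripper_force: 0.5
```

```bash
python3 lev.py
```

```text
side upright pts 0 
  dropped pts 0 
top upright pts 118 [ 0.60248147 -0.15023299  0.18526987]
  dropped pts 0 
6.55 [0.59191341 0.00551417 0.09951641] [0.24512854 0.46474841 0.88106549]
```

```bash
python3 - <<'E'
from h import *
a,_=grab_frame('top');b,_=grab_frame('side')
A=cv2.resize(a[100:230,200:360],(480,390));B=cv2.resize(b[90:260,190:310],(275,390))
cv2.imwrite('pics/p2.png',np.hstack([A,B])[:,:,::-1])
E
```

```text
(no output)
```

View pics/p2.png

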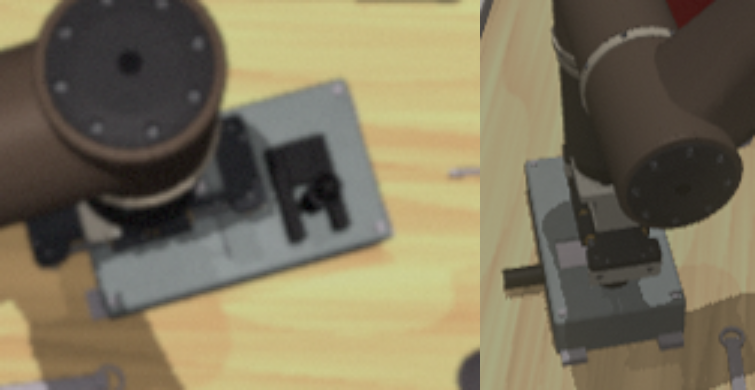

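The lever is still upright at (320,190) in the crop, and the gripper is over the button. I'll keep pushing slowly.

Emit:
servo_tool(
  moves=[
    {"dx":0.0,"dy":0.0,"dz":-0.001,"roll":0.0,"jaw":0.0},
    {"dx":0.0,"dy":0.0,"dz":0.0,"roll":0.0,"jaw":0.0},
    {"dx":0.0,"dy":0.0,"dz":0.0,"roll":0.0,"jaw":0.0},
    {"dx":0.0,"dy":0.0,"dz":-0.001,"roll":0.0,"jaw":0.0},
    {"dx":0.0,"dy":0.0,"dz":0.0,"roll":0.0,"jaw":0.0},
    {"dx":0.0,"dy":0.0,"dz":0.0,"roll":0.0,"jaw":0.0},
    {"dx":0.0,"dy":0.0,"dz":0.0,"roll":0.0,"jaw":0.0},
    {"dx":0.0,"dy":0.0,"dz":0.0,"roll":0.0,"jaw":0.0},
    {"dx":0.0,"dy":0.0,"dz":0.0,"roll":0.0,"jaw":0.0},
    {"dx":0.0,"dy":0.0,"dz":0.0,"roll":0.0,"jaw":0.0},
  ],
)

```text
t: 7.9
eef_pos: [0.5919, 0.0056, 0.0976]
ee_rot: [-3.142, -0.0, 0.297]
force: [-1.1, 1.2, 3.9]
width: 0.0004
gripper_force: 2.2
```

```bash
python3 lev.py
```

```text
side upright pts 0 
  dropped pts 0 
top upright pts 3 
  dropped pts 123 [ 0.53460288 -0.1709839   0.13261002]
8.0 [0.59195291 0.00558902 0.09758844] [-1.55975805  1.33075085  5.28571689]
```

Emit:
servo_tool(
  moves=[
    {"dx":0.0,"dy":0.0,"dz":0.02,"roll":0.0,"jaw":0.0},
    {"dx":0.0,"dy":0.0,"dz":0.04,"roll":0.0,"jaw":0.0},
    {"dx":0.0,"dy":0.0,"dz":0.04,"roll":0.0,"jaw":0.0},
    {"dx":-0.02,"dy":-0.038,"dz":0.0,"roll":0.0,"jaw":0.0},
    {"dx":-0.02,"dy":-0.038,"dz":0.0,"roll":0.0,"jaw":0.0},
    {"dx":-0.02,"dy":-0.038,"dz":0.0,"roll":0.0,"jaw":0.0},
    {"dx":-0.02,"dy":-0.038,"dz":0.0,"roll":0.0,"jaw":0.0},
    {"dx":-0.021,"dy":-0.038,"dz":0.0,"roll":0.0,"jaw":0.0},
    {"dx":0.0,"dy":0.0,"dz":-0.045,"roll":0.0,"jaw":0.0},
    {"dx":0.0,"dy":0.0,"dz":-0.03,"roll":0.0,"jaw":0.0},
  ],
)

```text
t: 9.25
eef_pos: [0.4897, -0.1851, 0.1209]
ee_rot: [-3.141, 0.001, 0.296]
force: [-0.2, -0.2, -0.4]
width: 0.0005
gripper_force: 0.0
```

```bash
python3 - <<'E'
from h import *
n='side';p,d=grab_frame(n);X=cloud(n,d)
cv2.imwrite('pics/p3.png',cv2.resize(p[90:280,180:360],(540,570))[:,:,::-1])
s=get_state();print(s['eef_pos'],s['force'])
R=np.array([[np.cos(.297),-np.sin(.297)],[np.sin(.297),np.cos(.297)]])
print('tcp rel pivot in unit axes',(s['eef_pos'][:2]-[.6078,-.1485])@R)
E
```

```text
[ 0.48767975 -0.18447235  0.11713827] [-2.29052518  0.29552115 -3.89006864]
tcp rel pivot in unit axes [-0.12538865  0.00075609]
```

View pics/p3.png

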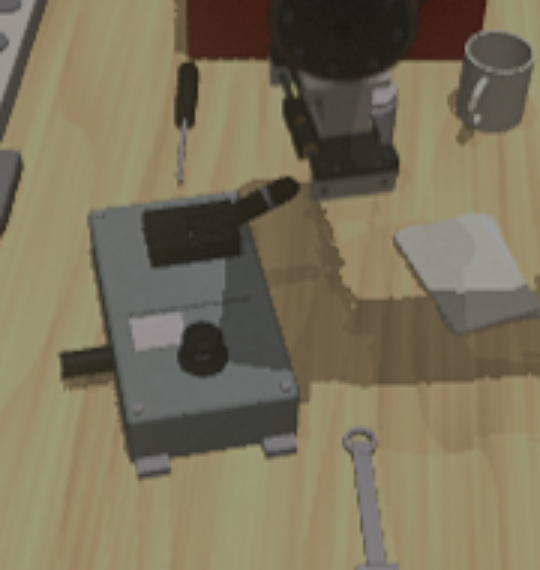

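The lever is down with its tip at (290,188), and the closed gripper is in front of it at (350,180).

Emit:
servo_tool(
  moves=[
    {"dx":0.0,"dy":0.0,"dz":-0.012,"roll":0.0,"jaw":0.0},
    {"dx":0.0,"dy":0.0,"dz":0.0,"roll":0.0,"jaw":0.0},
    {"dx":0.0048,"dy":0.0015,"dz":0.0,"roll":0.0,"jaw":0.0},
    {"dx":0.0048,"dy":0.0015,"dz":0.0,"roll":0.0,"jaw":0.0},
    {"dx":0.0048,"dy":0.0015,"dz":0.0,"roll":0.0,"jaw":0.0},
    {"dx":0.0048,"dy":0.0015,"dz":0.0,"roll":0.0,"jaw":0.0},
    {"dx":0.0057,"dy":0.0017,"dz":0.006,"roll":0.0,"jaw":0.0},
    {"dx":0.0057,"dy":0.0017,"dz":0.006,"roll":0.0,"jaw":0.0},
    {"dx":0.0,"dy":0.0,"dz":0.0,"roll":0.0,"jaw":0.0},
    {"dx":0.0,"dy":0.0,"dz":0.0,"roll":0.0,"jaw":0.0},
  ],
)

```text
t: 10.55
eef_pos: [0.5211, -0.1753, 0.1225]
ee_rot: [-3.142, 0.001, 0.297]
force: [-1.2, -1.4, -0.4]
width: 0.0007
gripper_force: 1.0
```

Emit:
servo_tool(
  moves=[
    {"dx":0.0057,"dy":0.0017,"dz":0.003,"roll":0.0,"jaw":0.0},
    {"dx":0.0057,"dy":0.0017,"dz":0.003,"roll":0.0,"jaw":0.0},
    {"dx":0.0057,"dy":0.0017,"dz":0.003,"roll":0.0,"jaw":0.0},
    {"dx":0.0057,"dy":0.0017,"dz":0.003,"roll":0.0,"jaw":0.0},
    {"dx":0.0057,"dy":0.0017,"dz":0.003,"roll":0.0,"jaw":0.0},
    {"dx":0.0057,"dy":0.0017,"dz":0.002,"roll":0.0,"jaw":0.0},
    {"dx":0.0,"dy":0.0,"dz":0.0,"roll":0.0,"jaw":0.0},
    {"dx":0.0,"dy":0.0,"dz":0.0,"roll":0.0,"jaw":0.0},
    {"dx":0.0,"dy":0.0,"dz":0.0,"roll":0.0,"jaw":0.0},
    {"dx":0.0,"dy":0.0,"dz":0.0,"roll":0.0,"jaw":0.0},
  ],
)

```text
t: 11.8
eef_pos: [0.5556, -0.1649, 0.1395]
ee_rot: [-3.142, 0.0, 0.297]
force: [-3.2, -2.4, 2.0]
width: 0.0002
gripper_force: 2.0
```

```bash
python3 - <<'E'
from h import *
n='side';p,d=grab_frame(n)
cv2.imwrite('pics/p4.png',cv2.resize(p[90:280,180:360],(540,570))[:,:,::-1])
s=get_state();print(s['eef_pos'],s['force'])
E
```

```text
[ 0.55562839 -0.1648536   0.13946462] [-2.93708366 -3.03970985  2.43849515]
```

View pics/p4.png

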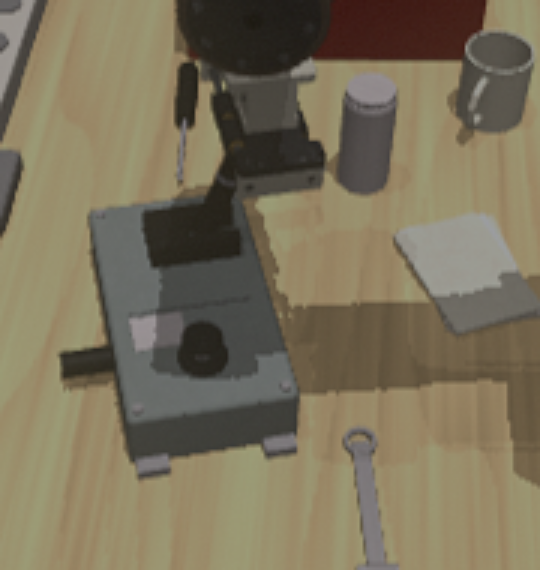

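The lever is rising with the finger behind it, leaning at about (220,195). I'll continue.

Emit:
servo_tool(
  moves=[
    {"dx":0.0048,"dy":0.0015,"dz":0.001,"roll":0.0,"jaw":0.0},
    {"dx":0.0048,"dy":0.0015,"dz":0.001,"roll":0.0,"jaw":0.0},
    {"dx":0.0048,"dy":0.0015,"dz":0.001,"roll":0.0,"jaw":0.0},
    {"dx":0.0048,"dy":0.0015,"dz":0.0,"roll":0.0,"jaw":0.0},
    {"dx":0.0048,"dy":0.0015,"dz":0.0,"roll":0.0,"jaw":0.0},
    {"dx":0.0029,"dy":0.0009,"dz":0.0,"roll":0.0,"jaw":0.0},
    {"dx":0.0019,"dy":0.0006,"dz":0.0,"roll":0.0,"jaw":0.0},
    {"dx":0.0,"dy":0.0,"dz":0.0,"roll":0.0,"jaw":0.0},
    {"dx":0.0,"dy":0.0,"dz":0.0,"roll":0.0,"jaw":0.0},
    {"dx":0.0,"dy":0.0,"dz":0.0,"roll":0.0,"jaw":0.0},
  ],
)

```text
t: 13.1
eef_pos: [0.5846, -0.1558, 0.1425]
ee_rot: [-3.142, -0.0, 0.297]
force: [-1.0, -2.3, 2.1]
width: -0.0002
gripper_force: 1.0
```

```bash
cat > st.py <<'E'
from h import *
def button():
    p,d=grab_frame('side');X=cloud('side',d)
    m=(d>0)&(np.hypot(X[...,0]-.5925,X[...,1]-.005)<.012)&(X[...,2]>.08)&(X[...,2]<.12)
    return np.median(X[m][:,2])
print('button z',[round(float(button()),4) for _ in range(3)])
s=get_state();f=s['force']
r=(s['eef_pos'][:2]-[.6078,-.1485])
print(s['t'],s['eef_pos'],f,'unit x',r@[.956,.293],'Fx unit',f[:2]@[.956,.293])
E
python3 st.py
```

```text
button z [0.1047, 0.1053, 0.1047]
13.25 [ 0.58455147 -0.15579485  0.14250954] [-0.43491698 -1.31951491  0.62675428] unit x -0.02436299028604212 Fx unit -0.8023985014639048
```

Emit:
servo_tool(
  moves=[
    {"dx":0.00096,"dy":0.0003,"dz":0.0,"roll":0.0,"jaw":0.0},
    {"dx":0.00096,"dy":0.0003,"dz":0.0,"roll":0.0,"jaw":0.0},
    {"dx":0.00096,"dy":0.0003,"dz":0.0,"roll":0.0,"jaw":0.0},
    {"dx":0.00096,"dy":0.0003,"dz":0.0,"roll":0.0,"jaw":0.0},
    {"dx":0.0,"dy":0.0,"dz":0.0,"roll":0.0,"jaw":0.0},
    {"dx":0.0,"dy":0.0,"dz":0.0,"roll":0.0,"jaw":0.0},
    {"dx":0.0,"dy":0.0,"dz":0.0,"roll":0.0,"jaw":0.0},
    {"dx":0.0,"dy":0.0,"dz":0.0,"roll":0.0,"jaw":0.0},
    {"dx":0.0,"dy":0.0,"dz":0.0,"roll":0.0,"jaw":0.0},
    {"dx":0.0,"dy":0.0,"dz":0.0,"roll":0.0,"jaw":0.0},
  ],
)

```text
t: 14.5
eef_pos: [0.5884, -0.1547, 0.1426]
ee_rot: [3.142, 0.0, 0.297]
force: [-3.8, -2.3, 4.4]
width: 0.0008
gripper_force: 2.3
```

```bash
python3 st.py
```

```text
button z [0.1045, 0.1052, 0.1051]
14.65 [ 0.5883931  -0.15465151  0.14258385] [-3.39091577 -1.80402358  5.16255071] unit x -0.02035538954071921 Fx unit -3.770294386202378
```

Emit:
servo_tool(
  moves=[
    {"dx":0.00096,"dy":0.0003,"dz":0.0,"roll":0.0,"jaw":0.0},
    {"dx":0.0,"dy":0.0,"dz":0.0,"roll":0.0,"jaw":0.0},
    {"dx":0.00096,"dy":0.0003,"dz":0.0,"roll":0.0,"jaw":0.0},
    {"dx":0.0,"dy":0.0,"dz":0.0,"roll":0.0,"jaw":0.0},
    {"dx":0.00096,"dy":0.0003,"dz":0.0,"roll":0.0,"jaw":0.0},
    {"dx":0.0,"dy":0.0,"dz":0.0,"roll":0.0,"jaw":0.0},
    {"dx":0.0,"dy":0.0,"dz":0.0,"roll":0.0,"jaw":0.0},
    {"dx":0.0,"dy":0.0,"dz":0.0,"roll":0.0,"jaw":0.0},
    {"dx":0.0,"dy":0.0,"dz":0.0,"roll":0.0,"jaw":0.0},
    {"dx":0.0,"dy":0.0,"dz":0.0,"roll":0.0,"jaw":0.0},
  ],
)

```text
t: 15.9
eef_pos: [0.5905, -0.154, 0.1426]
ee_rot: [-3.141, 0.001, 0.297]
force: [-6.2, -2.5, 5.9]
width: 0.0002
gripper_force: 3.8
```

```bash
python3 st.py
```

```text
button z [0.1055, 0.1058, 0.105]
16.05 [ 0.59048065 -0.15400327  0.14257462] [-6.53458517 -3.46634691  6.37463125] unit x -0.01816975898348582 Fx unit -7.262703068804337
```

Emit:
servo_tool(
  moves=[
    {"dx":0.00096,"dy":0.0003,"dz":0.0,"roll":0.0,"jaw":0.0},
    {"dx":0.0,"dy":0.0,"dz":0.0,"roll":0.0,"jaw":0.0},
    {"dx":0.00096,"dy":0.0003,"dz":0.0,"roll":0.0,"jaw":0.0},
    {"dx":0.0,"dy":0.0,"dz":0.0,"roll":0.0,"jaw":0.0},
    {"dx":0.0,"dy":0.0,"dz":0.0,"roll":0.0,"jaw":0.0},
    {"dx":0.0,"dy":0.0,"dz":0.0,"roll":0.0,"jaw":0.0},
    {"dx":0.0,"dy":0.0,"dz":0.0,"roll":0.0,"jaw":0.0},
    {"dx":0.0,"dy":0.0,"dz":0.0,"roll":0.0,"jaw":0.0},
    {"dx":0.0,"dy":0.0,"dz":0.0,"roll":0.0,"jaw":0.0},
    {"dx":0.0,"dy":0.0,"dz":0.0,"roll":0.0,"jaw":0.0},
  ],
)

```text
t: 17.3
eef_pos: [0.5907, -0.154, 0.1426]
ee_rot: [-3.141, 0.005, 0.297]
force: [-11.0, -4.4, 10.3]
width: 0.0001
gripper_force: 6.6
```

```bash
python3 st.py
```

```text
button z [0.1054, 0.1048, 0.1049]
17.45 [ 0.59062468 -0.15395078  0.14252646] [-10.82472484  -4.43220216   9.2069842 ] unit x -0.01801668354886959 Fx unit -11.647072181495135
```

```bash
python3 - <<'E'
from h import *
a,_=grab_frame('top');b,_=grab_frame('side')
A=cv2.resize(a[110:220,210:340],(455,385));B=cv2.resize(b[120:230,190:290],(350,385))
cv2.imwrite('pics/p5.png',np.hstack([A,B[:,:340]])[:,:,::-1])
E
```

```text
(no output)
```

View pics/p5.png

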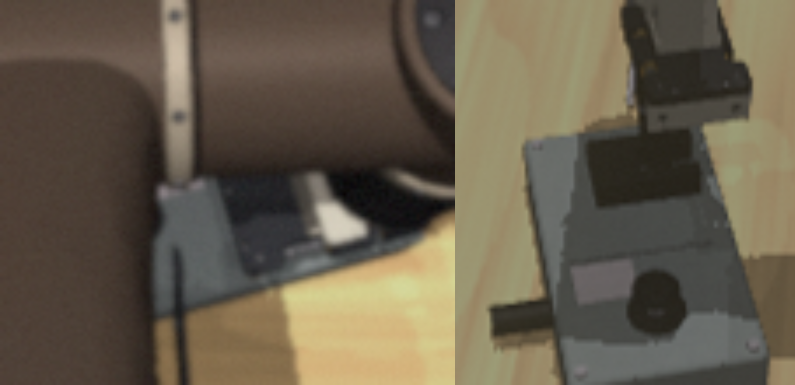

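The lever looks upright at about (640,110) in the right crop, against its stop. I'll back off slowly and check.

Emit:
servo_tool(
  moves=[
    {"dx":-0.0019,"dy":-0.0006,"dz":0.0,"roll":0.0,"jaw":0.0},
    {"dx":-0.0019,"dy":-0.0006,"dz":0.0,"roll":0.0,"jaw":0.0},
    {"dx":-0.0019,"dy":-0.0006,"dz":0.0,"roll":0.0,"jaw":0.0},
    {"dx":-0.0029,"dy":-0.0009,"dz":0.0,"roll":0.0,"jaw":0.0},
    {"dx":-0.0029,"dy":-0.0009,"dz":0.0,"roll":0.0,"jaw":0.0},
    {"dx":-0.0038,"dy":-0.0012,"dz":0.0,"roll":0.0,"jaw":0.0},
    {"dx":-0.0057,"dy":-0.0017,"dz":0.0,"roll":0.0,"jaw":0.0},
    {"dx":-0.0096,"dy":-0.003,"dz":0.0,"roll":0.0,"jaw":0.0},
    {"dx":-0.0096,"dy":-0.003,"dz":0.0,"roll":0.0,"jaw":0.0},
    {"dx":0.0,"dy":0.0,"dz":0.0,"roll":0.0,"jaw":0.0},
  ],
)

```text
t: 18.8
eef_pos: [0.5522, -0.1659, 0.1428]
ee_rot: [3.142, -0.0, 0.297]
force: [0.3, -0.1, 0.1]
width: 0.0008
gripper_force: 0.0
```

```bash
python3 lev.py; python3 - <<'E'
from h import *
b,_=grab_frame('side');B=cv2.resize(b[110:230,180:300],(500,500))
cv2.imwrite('pics/p6.png',B[:,:,::-1])
E
```

```text
side upright pts 175 [ 0.60716361 -0.14315241  0.18251334]
  dropped pts 0 
top upright pts 0 
  dropped pts 0 
18.9 [ 0.55305293 -0.16574523  0.14281131] [0.77261614 0.35276263 0.1693886 ]
```

View pics/p6.png

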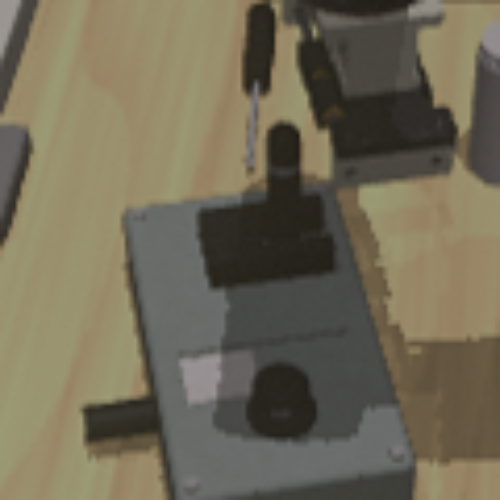

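The lever stands upright by itself at (283,150) and the force reads zero, so it is latched. Next I fetch the sleeve.

Emit:
servo_tool(
  moves=[
    {"dx":0.0,"dy":0.0,"dz":0.05,"roll":0.0,"jaw":0.0},
    {"dx":0.0,"dy":0.0,"dz":0.05,"roll":0.0,"jaw":0.0},
    {"dx":0.003,"dy":0.055,"dz":0.0,"roll":-10.0,"jaw":0.8},
    {"dx":0.003,"dy":0.055,"dz":0.0,"roll":-10.0,"jaw":0.8},
    {"dx":0.003,"dy":0.055,"dz":0.0,"roll":-10.0,"jaw":0.8},
    {"dx":0.003,"dy":0.055,"dz":0.0,"roll":-10.0,"jaw":0.8},
    {"dx":0.003,"dy":0.055,"dz":0.0,"roll":-10.0,"jaw":0.8},
    {"dx":0.003,"dy":0.055,"dz":0.0,"roll":-10.0,"jaw":0.8},
    {"dx":0.003,"dy":0.055,"dz":0.0,"roll":-10.0,"jaw":0.8},
    {"dx":0.003,"dy":0.055,"dz":0.0,"roll":-10.0,"jaw":0.8},
  ],
)

```text
t: 20.2
eef_pos: [0.577, 0.2763, 0.2426]
ee_rot: [-3.141, -0.0, -1.104]
force: [0.9, 0.3, 0.3]
width: 0.0692
gripper_force: 0.0
```

```bash
cat > m.py <<'E'
from h import *
# sleeve top ring & lever tip by rays: dark-mask contour -> use depth clouds median both cams
for n in("top","side"):
    ps,ds=zip(*[grab_frame(n) for _ in range(2)]);d=np.mean(ds,0);X=cloud(n,d)
    for nm,c,r,z0,z1 in(("sleeve",(.587,.364),.035,.078,.092),("lever",(.608,-.149),.025,.14,.2),("unit",(.616,-.074),.18,.062,.078)):
        m=(d>0)&(np.hypot(X[...,0]-c[0],X[...,1]-c[1])<r)&(X[...,2]>z0)&(X[...,2]<z1)
        if m.sum()<20: print(n,nm,'none');continue
        P=(X[m][:,:2]*1000).astype(np.float32)
        o=cv2.minAreaRect(P) if nm=='unit' else cv2.minEnclosingCircle(P)
        print(n,nm,m.sum(),o,X[m][:,2].max())
s=get_state();print(s['t'],s['eef_pos'],s['ee_rot'][2],s['q'])
E
python3 m.py
```

```text
top sleeve 44 ((588.3895263671875, 364.1205749511719), 21.0718994140625) 0.08909244597862316
top lever 102 ((606.2324829101562, -150.6120147705078), 11.930317878723145) 0.1929201634098796
top unit 4725 ((615.8307495117188, -75.30776977539062), (160.06385803222656, 279.9134826660156), 16.906110763549805) 0.07781005030432585
side sleeve 256 ((587.6024780273438, 363.4090881347656), 25.344314575195312) 0.08808673212005498
side lever none
side unit 80 ((553.7521362304688, 1.2379302978515625), (125.14095306396484, 30.871129989624023), 79.73120880126953) 0.0731006378920983
20.4 [0.57673625 0.27543524 0.24176828] -1.0954467858281995 [ 7.50315833e-01  2.92099441e-01 -4.90357977e-02 -4.08333920e-05
 -1.23083324e+00 -2.74952814e-01]
```

Emit:
servo_tool(
  moves=[
    {"dx":0.0034,"dy":0.029,"dz":0.0,"roll":-9.0,"jaw":0.8},
    {"dx":0.0034,"dy":0.029,"dz":0.0,"roll":-9.0,"jaw":0.8},
    {"dx":0.0034,"dy":0.029,"dz":0.0,"roll":-9.2,"jaw":0.8},
    {"dx":0.0,"dy":0.0,"dz":0.0,"roll":0.0,"jaw":0.8},
    {"dx":0.0,"dy":0.0,"dz":-0.04,"roll":0.0,"jaw":0.8},
    {"dx":0.0,"dy":0.0,"dz":-0.04,"roll":0.0,"jaw":0.8},
    {"dx":0.0,"dy":0.0,"dz":-0.03,"roll":0.0,"jaw":0.8},
    {"dx":0.0,"dy":0.0,"dz":-0.02,"roll":0.0,"jaw":0.8},
    {"dx":0.0,"dy":0.0,"dz":-0.01,"roll":0.0,"jaw":0.8},
    {"dx":0.0,"dy":0.0,"dz":0.0,"roll":0.0,"jaw":0.8},
  ],
)

```text
t: 21.65
eef_pos: [0.5873, 0.3602, 0.1025]
ee_rot: [3.141, -0.001, -1.573]
force: [-0.6, -0.2, 1.4]
width: 0.0701
gripper_force: 0.0
```

Emit:
servo_tool(
  moves=[
    {"dx":0.0,"dy":0.0024,"dz":-0.015,"roll":0.0,"jaw":0.8},
    {"dx":0.0,"dy":0.0,"dz":-0.015,"roll":0.0,"jaw":0.8},
    {"dx":0.0,"dy":0.0,"dz":-0.008,"roll":0.0,"jaw":0.8},
    {"dx":0.0,"dy":0.0,"dz":-0.004,"roll":0.0,"jaw":0.8},
    {"dx":0.0,"dy":0.0,"dz":0.0,"roll":0.0,"jaw":0.8},
    {"dx":0.0,"dy":0.0,"dz":0.0,"roll":0.0,"jaw":0.5},
    {"dx":0.0,"dy":0.0,"dz":0.0,"roll":0.0,"jaw":0.5},
    {"dx":0.0,"dy":0.0,"dz":0.0,"roll":0.0,"jaw":0.5},
    {"dx":0.0,"dy":0.0,"dz":0.0,"roll":0.0,"jaw":0.5},
    {"dx":0.0,"dy":0.0,"dz":0.0,"roll":0.0,"jaw":0.5},
  ],
  newtons=20,
)

```text
t: 22.9
eef_pos: [0.5873, 0.3637, 0.0609]
ee_rot: [-3.141, 0.0, -1.573]
force: [-0.0, 1.1, 1.9]
width: 0.0501
gripper_force: 20.0
```

Emit:
servo_tool(
  moves=[
    {"dx":0.0,"dy":0.0,"dz":0.01,"roll":0.0,"jaw":0.5},
    {"dx":0.0,"dy":0.0,"dz":0.03,"roll":0.0,"jaw":0.5},
    {"dx":0.0,"dy":0.0,"dz":0.045,"roll":0.0,"jaw":0.5},
    {"dx":0.0,"dy":0.0,"dz":0.045,"roll":0.0,"jaw":0.5},
    {"dx":0.0,"dy":0.0,"dz":0.045,"roll":0.0,"jaw":0.5},
    {"dx":0.0,"dy":0.0,"dz":0.045,"roll":0.0,"jaw":0.5},
    {"dx":0.002,"dy":-0.025,"dz":0.005,"roll":0.0,"jaw":0.5},
    {"dx":0.002,"dy":-0.045,"dz":0.0,"roll":0.0,"jaw":0.5},
    {"dx":0.002,"dy":-0.045,"dz":0.0,"roll":0.0,"jaw":0.5},
    {"dx":0.002,"dy":-0.045,"dz":0.0,"roll":0.0,"jaw":0.5},
  ],
)

```text
t: 24.15
eef_pos: [0.5944, 0.2015, 0.285]
ee_rot: [3.14, -0.0, -1.573]
force: [1.5, -0.5, -0.6]
width: 0.0501
gripper_force: 20.0
```

Emit:
servo_tool(
  moves=[
    {"dx":0.002,"dy":-0.045,"dz":0.0,"roll":0.0,"jaw":0.5},
    {"dx":0.002,"dy":-0.045,"dz":0.0,"roll":0.0,"jaw":0.5},
    {"dx":0.002,"dy":-0.045,"dz":0.0,"roll":0.0,"jaw":0.5},
    {"dx":0.002,"dy":-0.045,"dz":0.0,"roll":0.0,"jaw":0.5},
    {"dx":0.002,"dy":-0.045,"dz":0.0,"roll":0.0,"jaw":0.5},
    {"dx":0.002,"dy":-0.045,"dz":0.0,"roll":0.0,"jaw":0.5},
    {"dx":0.001,"dy":-0.04,"dz":0.0,"roll":0.0,"jaw":0.5},
    {"dx":0.0,"dy":-0.03,"dz":0.0,"roll":0.0,"jaw":0.5},
    {"dx":0.0,"dy":0.0,"dz":0.0,"roll":0.0,"jaw":0.5},
    {"dx":0.0,"dy":0.0,"dz":0.0,"roll":0.0,"jaw":0.5},
  ],
)

```text
t: 25.4
eef_pos: [0.6076, -0.1365, 0.2851]
ee_rot: [3.141, 0.0, -1.574]
force: [0.3, 0.9, -0.9]
width: 0.0502
gripper_force: 20.0
```

Emit:
servo_tool(
  moves=[
    {"dx":0.0004,"dy":-0.0128,"dz":0.0,"roll":0.0,"jaw":0.5},
    {"dx":0.0,"dy":0.0,"dz":-0.01,"roll":0.0,"jaw":0.5},
    {"dx":0.0,"dy":0.0,"dz":-0.005,"roll":0.0,"jaw":0.5},
    {"dx":0.0,"dy":0.0,"dz":0.0,"roll":0.0,"jaw":0.5},
    {"dx":0.0,"dy":0.0,"dz":0.0,"roll":0.0,"jaw":0.5},
    {"dx":0.0,"dy":0.0,"dz":0.0,"roll":0.0,"jaw":0.5},
    {"dx":0.0,"dy":0.0,"dz":0.0,"roll":0.0,"jaw":0.5},
    {"dx":0.0,"dy":0.0,"dz":0.0,"roll":0.0,"jaw":0.5},
    {"dx":0.0,"dy":0.0,"dz":0.0,"roll":0.0,"jaw":0.5},
    {"dx":0.0,"dy":0.0,"dz":0.0,"roll":0.0,"jaw":0.5},
  ],
)

```text
t: 26.65
eef_pos: [0.6086, -0.1493, 0.2706]
ee_rot: [-3.142, 0.0, -1.573]
force: [-0.8, -0.0, -0.9]
width: 0.0501
gripper_force: 20.0
```

```bash
python3 - <<'E'
from h import *
from scipy.optimize import least_squares
def fit(P,r):
    return least_squares(lambda c:np.hypot(P[:,0]-c[0],P[:,1]-c[1])-r,P[:,:2].mean(0)-[0,.01],loss='soft_l1',f_scale=.002).x
for n in("side","top"):
    fr=[grab_frame(n) for _ in range(3)];d=np.mean([f[1] for f in fr],0);X=cloud(n,d)
    rr=np.hypot(X[...,0]-.608,X[...,1]+.15)
    for nm,r,z0,z1,R in(("sleeve",.025,.218,.262,.034),("lever",.012,.112,.172,.02)):
        m=(d>0)&(rr<R)&(X[...,2]>z0)&(X[...,2]<z1); P=X[m]
        if len(P)<20: print(n,nm,len(P));continue
        print(n,nm,len(P),'fit',fit(P,r),'ext',P.min(0),P.max(0))
s=get_state();print(s['eef_pos'],s['t'])
p=fr[0][0];p2,_=grab_frame('side')
cv2.imwrite('pics/p7.png',np.hstack([cv2.resize(p2[80:230,180:300],(400,500)),cv2.resize(p[100:220,220:340],(400,500))])[:,:,::-1])
E
```

```text
side sleeve 228 fit [ 0.60987384 -0.14934063] ext [ 0.58564406 -0.14598753  0.2181052 ] [ 0.63239329 -0.1219622   0.2619166 ]
side lever 121 fit [ 0.6082577  -0.14972039] ext [ 0.59735702 -0.14691206  0.11228835] [ 0.61827576 -0.13605225  0.1718025 ]
top sleeve 40 fit [ 0.5969731  -0.14737258] ext [ 0.59853194 -0.1662062   0.21841364] [ 0.62405887 -0.12538908  0.26144786]
top lever 9
[ 0.60856783 -0.14922777  0.27054794] 26.95
```

View pics/p7.png

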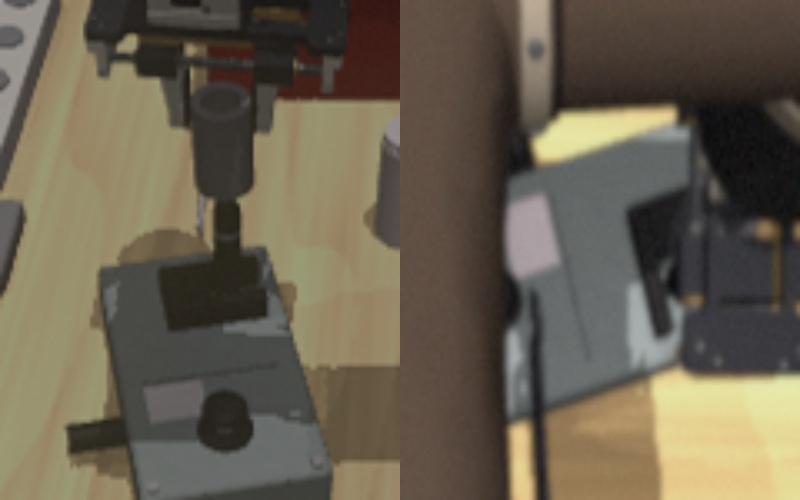

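The left crop shows the sleeve gripped upright right above the lever: the sleeve is at (222,140) and the lever at (228,225). The differential fit says it needs a shift of about -1.4 mm in x.

Emit:
servo_tool(
  moves=[
    {"dx":-0.0014,"dy":-0.0005,"dz":0.0,"roll":0.0,"jaw":0.5},
    {"dx":0.0,"dy":0.0,"dz":-0.006,"roll":0.0,"jaw":0.5},
    {"dx":0.0,"dy":0.0,"dz":-0.005,"roll":0.0,"jaw":0.5},
    {"dx":0.0,"dy":0.0,"dz":-0.004,"roll":0.0,"jaw":0.5},
    {"dx":0.0,"dy":0.0,"dz":-0.003,"roll":0.0,"jaw":0.5},
    {"dx":0.0,"dy":0.0,"dz":-0.003,"roll":0.0,"jaw":0.5},
    {"dx":0.0,"dy":0.0,"dz":-0.003,"roll":0.0,"jaw":0.5},
    {"dx":0.0,"dy":0.0,"dz":-0.003,"roll":0.0,"jaw":0.5},
    {"dx":0.0,"dy":0.0,"dz":-0.003,"roll":0.0,"jaw":0.5},
    {"dx":0.0,"dy":0.0,"dz":0.0,"roll":0.0,"jaw":0.5},
  ],
)

```text
t: 28.25
eef_pos: [0.607, -0.1497, 0.2402]
ee_rot: [3.141, 0.0, -1.573]
force: [0.3, 0.4, 0.2]
width: 0.0502
gripper_force: 20.0
```

```bash
python3 -c "
from h import *
s=get_state();print(s['eef_pos'],s['force'],s['moment'],s['width'])"
```

```text
[ 0.60700459 -0.14970331  0.24023046] [0.30289233 0.35585859 0.18480247] [ 0.1110483   0.005498   -0.01403958] 0.050221210652974094
```

Emit:
servo_tool(
  moves=[
    {"dx":0.0,"dy":0.0,"dz":-0.003,"roll":0.0,"jaw":0.5},
    {"dx":0.0,"dy":0.0,"dz":-0.004,"roll":0.0,"jaw":0.5},
    {"dx":0.0,"dy":0.0,"dz":-0.004,"roll":0.0,"jaw":0.5},
    {"dx":0.0,"dy":0.0,"dz":-0.004,"roll":0.0,"jaw":0.5},
    {"dx":0.0,"dy":0.0,"dz":-0.004,"roll":0.0,"jaw":0.5},
    {"dx":0.0,"dy":0.0,"dz":-0.004,"roll":0.0,"jaw":0.5},
    {"dx":0.0,"dy":0.0,"dz":-0.004,"roll":0.0,"jaw":0.5},
    {"dx":0.0,"dy":0.0,"dz":-0.004,"roll":0.0,"jaw":0.5},
    {"dx":0.0,"dy":0.0,"dz":-0.004,"roll":0.0,"jaw":0.5},
    {"dx":0.0,"dy":0.0,"dz":-0.004,"roll":0.0,"jaw":0.5},
  ],
)

```text
t: 29.5
eef_pos: [0.6071, -0.1497, 0.2013]
ee_rot: [3.142, -0.0, -1.573]
force: [-0.1, 0.2, -1.0]
width: 0.0499
gripper_force: 20.0
```

Emit:
servo_tool(
  moves=[
    {"dx":0.0,"dy":0.0,"dz":-0.004,"roll":0.0,"jaw":0.5},
    {"dx":0.0,"dy":0.0,"dz":-0.004,"roll":0.0,"jaw":0.5},
    {"dx":0.0,"dy":0.0,"dz":-0.004,"roll":0.0,"jaw":0.5},
    {"dx":0.0,"dy":0.0,"dz":-0.004,"roll":0.0,"jaw":0.5},
    {"dx":0.0,"dy":0.0,"dz":-0.004,"roll":0.0,"jaw":0.5},
    {"dx":0.0,"dy":0.0,"dz":-0.004,"roll":0.0,"jaw":0.5},
    {"dx":0.0,"dy":0.0,"dz":-0.004,"roll":0.0,"jaw":0.5},
    {"dx":0.0,"dy":0.0,"dz":-0.004,"roll":0.0,"jaw":0.5},
    {"dx":0.0,"dy":0.0,"dz":-0.003,"roll":0.0,"jaw":0.5},
    {"dx":0.0,"dy":0.0,"dz":0.0,"roll":0.0,"jaw":0.5},
  ],
)

```text
t: 30.75
eef_pos: [0.607, -0.1497, 0.1663]
ee_rot: [3.141, -0.0, -1.573]
force: [0.1, 0.7, -1.3]
width: 0.0502
gripper_force: 20.0
```

Emit:
servo_tool(
  moves=[
    {"dx":0.0,"dy":0.0,"dz":-0.002,"roll":0.0,"jaw":0.5},
    {"dx":0.0,"dy":0.0,"dz":-0.002,"roll":0.0,"jaw":0.5},
    {"dx":0.0,"dy":0.0,"dz":-0.001,"roll":0.0,"jaw":0.5},
    {"dx":0.0,"dy":0.0,"dz":-0.001,"roll":0.0,"jaw":0.5},
    {"dx":0.0,"dy":0.0,"dz":-0.001,"roll":0.0,"jaw":0.5},
    {"dx":0.0,"dy":0.0,"dz":-0.0005,"roll":0.0,"jaw":0.5},
    {"dx":0.0,"dy":0.0,"dz":-0.0005,"roll":0.0,"jaw":0.5},
    {"dx":0.0,"dy":0.0,"dz":0.0,"roll":0.0,"jaw":0.5},
    {"dx":0.0,"dy":0.0,"dz":0.0,"roll":0.0,"jaw":0.5},
    {"dx":0.0,"dy":0.0,"dz":0.0,"roll":0.0,"jaw":0.5},
  ],
)

```text
t: 32.0
eef_pos: [0.6072, -0.1497, 0.1586]
ee_rot: [-3.142, -0.0, -1.573]
force: [0.6, 0.2, 0.0]
width: 0.0501
gripper_force: 20.0
```

Emit:
servo_tool(
  moves=[
    {"dx":0.0,"dy":0.0,"dz":-0.0005,"roll":0.0,"jaw":0.5},
    {"dx":0.0,"dy":0.0,"dz":0.0,"roll":0.0,"jaw":0.5},
    {"dx":0.0,"dy":0.0,"dz":-0.0005,"roll":0.0,"jaw":0.5},
    {"dx":0.0,"dy":0.0,"dz":0.0,"roll":0.0,"jaw":0.5},
    {"dx":0.0,"dy":0.0,"dz":0.0,"roll":0.0,"jaw":0.5},
    {"dx":0.0,"dy":0.0,"dz":0.0,"roll":0.0,"jaw":0.5},
    {"dx":0.0,"dy":0.0,"dz":0.0,"roll":0.0,"jaw":0.5},
    {"dx":0.0,"dy":0.0,"dz":0.0,"roll":0.0,"jaw":0.5},
    {"dx":0.0,"dy":0.0,"dz":0.0,"roll":0.0,"jaw":0.5},
    {"dx":0.0,"dy":0.0,"dz":0.0,"roll":0.0,"jaw":0.5},
  ],
)

```text
t: 33.25
eef_pos: [0.6072, -0.1498, 0.1578]
ee_rot: [-3.141, -0.0, -1.573]
force: [-2.4, 0.4, 5.3]
width: 0.05
gripper_force: 20.0
```

```bash
python3 -c "
from h import *
grab_frame('side')
s=get_state();print(s['eef_pos'],s['force'],s['moment'],s['width'])"
```

```text
[ 0.60720783 -0.14977071  0.15782218] [-1.12127563  0.1557843   5.42648617] [ 0.19784393  0.86781969 -0.02115561] 0.050209448034388086
```

The sleeve is seated: a 5 N contact force at the expected height. I'll release.

Emit:
servo_tool(
  moves=[
    {"dx":0.0,"dy":0.0,"dz":0.0,"roll":0.0,"jaw":0.58},
    {"dx":0.0,"dy":0.0,"dz":0.0,"roll":0.0,"jaw":0.62},
    {"dx":0.0,"dy":0.0,"dz":0.0,"roll":0.0,"jaw":0.7},
    {"dx":0.0,"dy":0.0,"dz":0.0,"roll":0.0,"jaw":0.8},
    {"dx":0.0,"dy":0.0,"dz":0.0,"roll":0.0,"jaw":0.8},
    {"dx":0.0,"dy":0.0,"dz":0.0,"roll":0.0,"jaw":0.8},
    {"dx":0.0,"dy":0.0,"dz":0.01,"roll":0.0,"jaw":0.8},
    {"dx":0.0,"dy":0.0,"dz":0.02,"roll":0.0,"jaw":0.8},
    {"dx":0.0,"dy":0.0,"dz":0.03,"roll":0.0,"jaw":0.8},
    {"dx":0.0,"dy":0.0,"dz":0.03,"roll":0.0,"jaw":0.8},
  ],
)

```text
t: 34.55
eef_pos: [0.6072, -0.1498, 0.2493]
ee_rot: [-3.141, -0.0, -1.573]
force: [1.0, -0.2, -0.6]
width: 0.0703
gripper_force: 0.0
```

Emit:
servo_tool(
  moves=[
    {"dx":0.0,"dy":0.0,"dz":0.03,"roll":0.0,"jaw":0.8},
    {"dx":-0.01,"dy":0.04,"dz":0.0,"roll":0.0,"jaw":0.8},
    {"dx":-0.01,"dy":0.05,"dz":0.0,"roll":0.0,"jaw":0.8},
    {"dx":-0.01,"dy":0.05,"dz":0.0,"roll":0.0,"jaw":0.8},
    {"dx":-0.01,"dy":0.05,"dz":0.0,"roll":0.0,"jaw":0.8},
    {"dx":-0.01,"dy":0.05,"dz":0.0,"roll":0.0,"jaw":0.8},
    {"dx":-0.01,"dy":0.05,"dz":0.0,"roll":0.0,"jaw":0.8},
    {"dx":-0.01,"dy":0.05,"dz":0.0,"roll":0.0,"jaw":0.8},
    {"dx":0.0,"dy":0.0,"dz":0.0,"roll":0.0,"jaw":0.8},
    {"dx":0.0,"dy":0.0,"dz":0.0,"roll":0.0,"jaw":0.8},
  ],
)

```text
t: 35.8
eef_pos: [0.5371, 0.1904, 0.2781]
ee_rot: [-3.141, 0.0, -1.572]
force: [0.4, -1.0, 0.6]
width: 0.0695
gripper_force: 0.0
```

```bash
python3 - <<'E'
from h import *
p,d=grab_frame('side');q,e=grab_frame('top')
for n,D in(('side',d),('top',e)):
    X=cloud(n,D);m=(D>0)&(np.hypot(X[...,0]-.608,X[...,1]+.15)<.034)&(X[...,2]>.14)
    print(n,m.sum(),'ring z',np.median(X[m&(X[...,2]>.176)&(X[...,2]<.187)][:,2]),X[m][:,2].max())
print(get_state()['eef_pos'],get_state()['force'])
cv2.imwrite('pics/p8.png',np.hstack([cv2.resize(p[80:230,180:300],(400,500)),cv2.resize(q[100:220,220:340],(400,500))])[:,:,::-1])
E
```

```text
return _methods._mean(a, axis=axis, dtype=dtype,
  ret = ret.dtype.type(ret / rcount)
Traceback (most recent call last):
ValueError: zero-size array to reduction operation maximum which has no identity
```

Side view is probably blocked by the arm, so I'll check with the top view.

```bash
python3 - <<'E'
from h import *
p,d=grab_frame('side');q,D=grab_frame('top')
X=cloud('top',D);m=(D>0)&(np.hypot(X[...,0]-.608,X[...,1]+.15)<.034)&(X[...,2]>.14)
r=m&(X[...,2]>.174)&(X[...,2]<.189)
if r.sum(): print(m.sum(),r.sum(),np.median(X[r][:,2]),X[m][:,2].max(),cv2.minEnclosingCircle((X[r][:,:2]*1000).astype(np.float32)))
cv2.imwrite('pics/p8.png',np.hstack([cv2.resize(p,(400,300)),cv2.resize(q[110:200,240:360],(400,300))])[:,:,::-1])
E
```

```text
361 262 0.1822567658596733 0.19183512234263644 ((606.7994384765625, -150.8303985595703), 25.15489387512207)
```

View pics/p8.png

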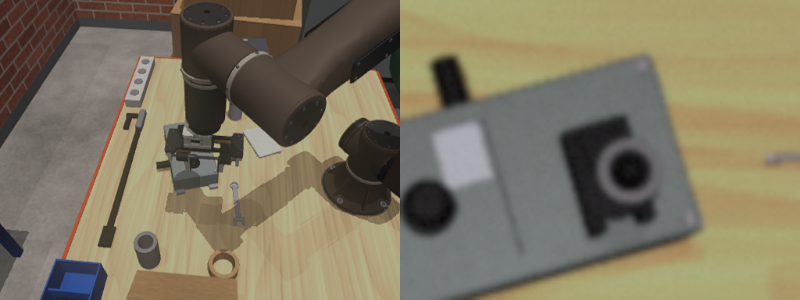

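The sleeve sits around the lever at (630,173) in the right crop. Its ring is at z = 0.182 m, which is the expected seat height (97 + 85 mm). The gripper is clear, so I'm handing in.

```bash
python3 -c "
from station import *
print(job_done())"
```

```text
the job is handed in; nothing more can be done
None
```

The job is handed in: the test button dropped the lever, the lever was lifted back and stands upright by itself, and the sleeve sits flat on the black block with the gripper clear.

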